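# Slide the camera carrier home and bolt it

### The arm

A 7-joint arm with a two-finger parallel gripper is mounted at the origin on the work surface. World frame = base frame: x ahead of the robot, y to its left, z up, the work surface at z = 0. Lengths are in m, angles in rad, forces in N, time in s.
With the tool pointing down it reaches from about 0.4 to 0.85 m from the base axis. Payload 4.5 kg.
Tool frame: the origin (TCP) lies midway between the tips of the shut fingers; the grasp point (between the pads) lies 19 mm behind it; x points along the fingers, y is the direction in which the jaws open and shut, and the axes are right-handed (so a half turn about x gives the same grasp; the last joint's range is limited). The gripper opens to 88 mm and grips with 3 to 60 N. Pads are 18 mm wide; open, the fingers measure 123 mm over their backs; the gripper's body (75 mm by 187 mm) begins 45 mm behind the grasp point.
Start: joints at [-1.162, 0.689, -0.195, 1.565, 0.157, 0.902, -0.215], TCP at [0.229, 0.582, 0.239] pointing down, gripper open.
Joint ranges: [-3.01, 3.01], [-0.46, 2.08], [-1.47, 1.51], [0.13, 2.56], [-1, 4.14], [0.04, 2.09], [-2.66, 2.66]. Speed limits (rad/s): [2.57, 2.57, 3.14, 3.14, 3.14, 3.14, 3.14].

### API

Orientations are given as a unit quaternion [x, y, z, w].
In Python, from plant import r gives the robot as it stands.
- The arm moves only by the tool arm_command, never from a script. Its argument "plan" is a list of rows, each a list of 5 numbers: the finger opening in m, from 0 to 0.0881, then the shift along the tool's x, y, z in m, then the turn about the tool's x in rad. In form: [[grip, dx, dy, dz, roll], ...]. A call has 1 to 12 rows; each row shifts and turns the commanded pose from where the row before left it, along the tool's axes as they then stand; what a row does not reach is not made up. A row lasts 1/8 s, in which the tool goes at most 62.5 mm and 10.7 degrees, less where a joint would pass 70% of its speed; a pose out of reach is approached as far as the arm can. A call is refused whole if a number of a shift passes 0.0625 or a number of a turn 0.188, either way. A call with a gripper value outside its range is refused whole. The fingers move at their own pace and stop on an object; "force" is the grip in N (left out, the last holds). Time passes only in rows, so rows that do not move let the fingers close. It gives the time, the measured TCP pose, the force and the opening at its end, in the units of the state.
- r.get_state(): the state, without advancing time (a new reading comes with each control period).
- r.snapshot(name): name is "side" or "top"; returns (picture, depth): 420x560x3 uint8, red, green, blue; 420x560 float32, m along the optical axis (not along the pixel's ray), 0 where there is no reading.
- r.calibration(name): a dict with "fx", "fy", "cx", "cy" (pixels), "eye" and "orientation" of the camera in the world. Camera axes: x right, y down, z forward; pixel columns grow to the right and rows downward; lengths in m; the calibration is good to about 2 mm. A picture is of the moment at which its call begins. calibration takes no time and is no camera call.
- r.finish_job(): hands the job in, once; it reports no verdict.
The state is a dict: "clock": time; "q": joint angles; "qd": joint speeds; "joint_torque": joint torques, N m; "tool_pos": TCP position; "eef_rot": TCP orientation; "contact_force": force on the tool from outside, world axes, zero at the start; "moment": the same for the moment, N m; "opening": opening from 0.0 (shut) to 1.0 (fully open).
Only numpy, scipy, OpenCV 4.12 (cv2) and the standard library are available. Lean on these libraries where they do the work, as an engineer would, in place of code of your own. Each camera call takes 0.05 s, during which the arm holds its last target.

### The job

Push the grey carrier board, with the toy camera lying in it, along the rails towards the sliding bolt until all its feet drop into the notches and it lies flat. Then push the bolt by its upright thumb plate fully home over the board's front edge, and move clear. Use the fingertips only: do not lift or tip the board or take the camera out of its nest, and leave the lens cap, the viewfinder insert and the clip stand where they are.

Things in the scene. Friction and masses are not known exactly. Their poses are not given: they have to be found in the camera images.
- fixture: Aluminium slide fixture fixed to the bench, 345 x 139 mm. Origin: bench level, on the centre line, right under where the carrier's origin lies when seated. x axis: the pushing direction along the rails to the bolt (towards the robot's left, world +y, within 0.4 rad); z up. Two steel rails, x from -175 to +95 mm, tops at z = 20 mm, centred at y = +-51 mm; between them open down to z = 8 mm.
- seat (a point): Point on the fixture 20 mm above its origin: where the carrier's origin is when dropped home. Each rail has notches 18 mm long and 12 mm deep at x = -58 and +58 mm from here; their far walls stop the dropped board, and there is no other end stop. Side walls (inner faces y = +-61.5 mm, tops 34 mm above the bench, x from -175 to +80 mm) guide the board.
- carrier: Grey plastic board lying loose on the rails, 150 (x) x 120 (y) x 10 mm, about 0.35 kg. Origin: centre of the board's underside; x forwards as the fixture's. Four feet 6 mm tall, 14 mm long, at x = +-58 mm: origin 26 mm above the bench while sliding, 20 mm once dropped, with 2 mm play either way along x. Starts 40 to 95 mm short of the seat. Sliding takes 1 to 6 N.
- push_face (a point): Middle of the flat rear face of the upright lip on the carrier's rear edge: 75 mm behind the carrier's origin and 20 mm above it. The lip is 70 mm wide (y), 10 mm thick, its top 34 mm above the carrier's origin; its rear face is flush with the board's rear edge. Push here, forwards.
- camera_body: Teal plastic toy camera body, 62 x 100 x 34 mm with a round lens mount (48 mm across, 8 mm high) on top, lying loose on its back between the low walls of the carrier's nest. Origin: centre of its underside, which is 10 mm above the carrier's origin and 5 mm behind it.
- bolt (a joint): Travel of the flat steel sliding bolt, m: 0 drawn back, 0.040 fully home (end stop) over the board's front edge. Grows as the bolt moves along the fixture's -x, towards the carrier; friction of 1.5 N holds it where it is left. Starts at 0 to 0.008. It passes 2 mm over the seated board; a board that has not dropped blocks it.
- thumb_plate (a point): Centre of the bolt's black upright thumb plate: 8 mm thick (along the fixture's x), 32 mm wide (y), from 45 to 72 mm above the bench; this point is 58.5 mm above the bench at fixture x = 130 mm minus the joint value. Push its +x face towards the carrier. The bolt's guide block below it is 42 mm high, 48 mm wide, fixture x = 103 to 169 mm.
- lens_cap: Bystander: clear plastic lens cap, a round dish 46 mm across and 11 mm high, on the bench at the far side of the fixture. Origin: centre of its underside.
- viewfinder: Bystander: white plastic viewfinder insert, a small flanged frame 36 x 28 x 16 mm, on the bench at the far side of the fixture. Origin: centre of its underside.
- clip_stand: Bystander: small aluminium stand 60 x 50 mm, 71 mm high, with a chrome spring clip on top, on the bench at the far side of the fixture. Origin: centre of its underside.
Not all that is in view belongs to the job. Several things have the shape of the camera_body; the one meant has the colours described above.

How it is judged:
By the outcome, as a careful person would: the job done as asked, in the order asked, and still so for the second after the job is handed in, with the robot touching nothing.
It also fails if it takes over 48 s, if anything falls off the work surface, if the arm or the gripper's body presses on something with over 40 N, if the wrist force passes 120 N, or if a joint passes its speed limit or range.

## Working session

There is one attempt and no reset: what is moved stays moved. The work goes in short steps, Python scripts to look and compute and a tool call to move; the robot and the scene stay as the last step left them, time stands still between calls to the robot, and variables do not carry over. Pictures are saved under pics/ and viewed, and the job is handed in when it is done.

Besides the shell and the picture viewer there is one more tool, called after "Request:" by a JSON object that holds its "op" and its "data", one argument or row to a line. arm_command: Moves the arm, as the interface text tells. Its arguments: {"type":"object","properties":{"plan":{"type":"array","items":{"type":"array","items":{"type":"number"}}},"force":{"type":"number"}},"required":["plan"]}

```bash
mkdir -p pics; ls; cat > h.py <<'E'
import numpy as np, cv2
from scipy.spatial.transform import Rotation as R
from plant import r
def snap(n,f):
    p,d=r.snapshot(n); cv2.imwrite(f'pics/{f}.png',p[:,:,::-1]); np.save(f'pics/{f}.npy',d); return p,d
def w(n,d,u,v,z=None):
    c=r.calibration(n); Rm=R.from_quat(c['orientation']).as_matrix() if np.size(c['orientation'])==4 else np.array(c['orientation'])
    ray=Rm@np.array([(u-c['cx'])/c['fx'],(v-c['cy'])/c['fy'],1]); e=np.array(c['eye'])
    if z is not None: return e+ray*(z-e[2])/ray[2]
    return e+ray*d[int(v),int(u)]
E
python3 - <<'E'
from h import *
for n in('top','side'): snap(n,n+'0'); print(r.calibration(n))
print(r.get_state())
E
```

```text
pics
{'fx': 483.450437110116, 'fy': 483.450437110116, 'cx': 280.2686077399904, 'cy': 216.2986290878519, 'eye': array([0.42091772, 0.02067128, 0.97838324]), 'orientation': array([ 0.7093428 , -0.69965092,  0.06789068, -0.05207918])}
{'fx': 383.762723227336, 'fy': 383.762723227336, 'cx': 283.8253731264407, 'cy': 209.06848219261795, 'eye': array([ 0.35322227, -0.45199225,  0.43154438]), 'orientation': array([ 0.86272214, -0.19597519,  0.10785058, -0.45351128])}
{'clock': 0.1, 'q': array([-1.16218127,  0.68988407, -0.19450136,  1.56618861,  0.15727528,
        0.90252374, -0.21507196]), 'qd': array([ 0.00124755, -0.00072343,  0.00053656, -0.00296715,  0.00286758,
        0.00058283,  0.00019811]), 'joint_torque': array([-2.86884475e-03, -5.28496563e+01, -1.27135757e+00, -1.53837776e+01,
       -5.25527692e-02,  1.97231551e-03,  4.20913625e-05]), 'tool_pos': array([0.22865661, 0.58108094, 0.23801348]), 'eef_rot': array([ 0.13115117,  0.69479676, -0.13228693,  0.69466323]), 'contact_force': array([ 0.51432368, -0.74063986, -0.55610323]), 'moment': array([-0.03432141,  0.02519611, -0.05177428]), 'opening': 0.9977153119736561}
```

View pics/top0.png

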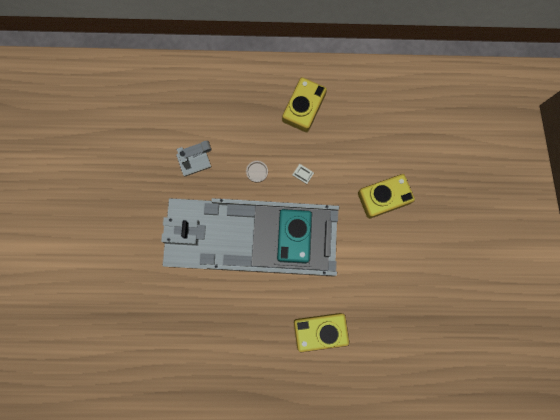

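View pics/side0.png

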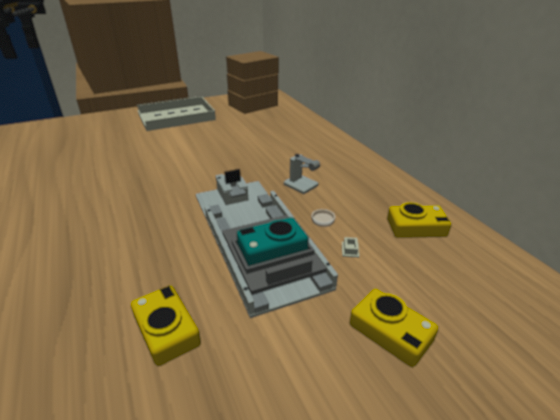

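Top view: the teal camera in the grey carrier is at (295,236), with the bolt thumb plate at (185,229) and the lip at (328,238). The camera look-alikes are yellow, at (305,104), (386,196) and (321,333), and none is in the carrier. So the teal one is the right one; I'll check it in a close crop.

```bash
python3 - <<'E'
from h import *
p=cv2.imread('pics/top0.png')[180:290,150:350]
cv2.imwrite('pics/crop0.png',cv2.resize(p,None,fx=4,fy=4,interpolation=cv2.INTER_CUBIC))
E
```

```text
(no output)
```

View pics/crop0.png

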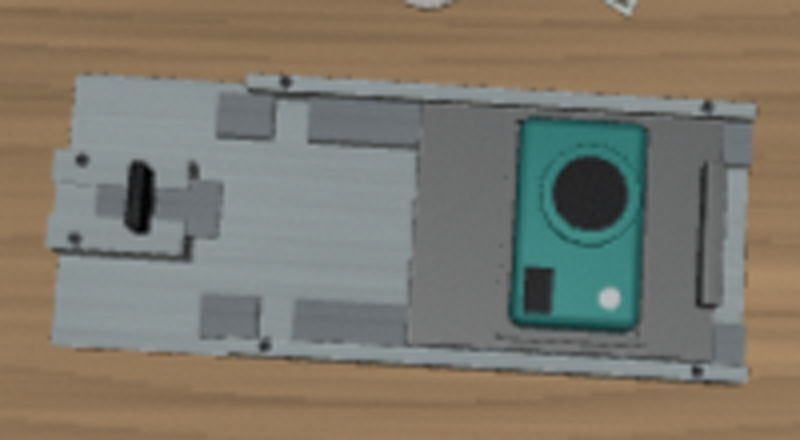

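The crop confirms it: the teal camera with its black lens lies in the carrier, the lip is at crop x≈700–722, and the thumb plate is at crop (139,197).

```bash
cat > m.py <<'E'
from h import *
def cp(u,v,z): return w('top',None,150+u/4-.375,180+v/4-.375,z)
A=cp(755,103,.034);B=cp(747,382,.034);C=cp(77,74,.008);D=cp(52,346,.008)
E
python3 - <<'E'
from m import *
print(A,B,C,D,np.linalg.norm(A-B),np.linalg.norm(C-D))
rear=(A+B)/2;fr=(C+D)/2;d=(fr-rear)[:2];L=np.hypot(*d);ex=d/L;ey=np.array([-ex[1],ex[0]])
print('len',L,'ang from +y',np.arctan2(-ex[0],ex[1]))
t=(A-B)[:2];print('ang2',np.arctan2(-t[1],t[0])*1)
o=rear[:2]+ex*.175*L/.345; print('origin',o,ex)
def f(u,v,z): q=cp(u,v,z)[:2]-o; return np.round([q@ex*1000,q@ey*1000],1)
print('lip rear',f(720,307,.06),f(723,165,.06),'front',f(698,305,.06),f(705,163,.06))
print('board front',f(420,103,.036),f(408,345,.036))
print('thumb',f(127,160,.072),f(154,160,.072),f(127,235,.072),f(154,235,.072))
for u,v in((712,235),(139,197),(450,200),(600,350)):
  d=np.load('pics/top0.npy'); print(w('top',d,150+u/4,180+v/4))
E
```

```text
[ 0.60702156 -0.11529827  0.034     ] [ 0.46858673 -0.1102019   0.034     ] [0.62154526 0.2274854  0.008     ] [0.48322978 0.23288221 0.008     ] 0.13852861587262785 0.1384207280153539
len 0.3432438269984726 ang from +y -0.042499723211279865
ang2 0.03679760983780997
origin [0.54520151 0.06120189] [0.04248693 0.99909702]
lip rear [-156.9   35.9] [-155.8  -32.6] front [-146.3   35.6] [-147.   -33.1]
board front [ -7.1 -59.1] [-8.8 60.7]
thumb [127.9 -16.6] [115.2 -17.3] [124.7  19. ] [112.1  18.3]
[ 0.53677038 -0.09141584  0.05694177]
[0.54859621 0.18062838 0.07440314]
[0.55462113 0.03508786 0.03751121]
[ 0.48235741 -0.03913716  0.03529053]
```

```bash
cat >> m.py <<'E'
ex=np.array([.0397,.9992]);ey=np.array([-ex[1],ex[0]]);o=np.array([.5452,.0612])
def st(tx=None,ty=0,tz=None):
    s=r.get_state();M=R.from_quat(s['eef_rot']).as_matrix();p=np.array(s['tool_pos'])
    q=p[:2]-o
    print('t',round(s['clock'],2),'pos',p.round(4),'fix',(q@ex*1000).round(1),(q@ey*1000).round(1),'F',np.round(s['contact_force'],1),'op',round(s['opening'],3))
    print(M.round(3))
    # jaw axis angle to fixture y
    a=M[:2,1];print('jaw angle rel ey deg',np.degrees(np.arctan2(ey[0]*a[1]-ey[1]*a[0],ey@a)).round(1))
    if tx is not None:
        T=np.array([*(o+ex*tx/1000+ey*ty/1000),tz/1000]);print('delta world',(T-p).round(4),'tool',(M.T@(T-p)).round(4))
E
python3 -c "
from m import *
st(-210,0,150)"
```

```text
t 0.1 pos [0.2287 0.5811 0.238 ] fix 506.9 336.9 F [ 0.5 -0.7 -0.6] op 0.998
[[-0.     0.366  0.931]
 [-0.002  0.931 -0.366]
 [-1.    -0.002  0.   ]]
jaw angle rel ey deg -109.2
delta world [ 0.3082 -0.7297 -0.088 ] tool [ 0.089  -0.5661  0.5539]
```

Request:
{"op": "arm_command", "data": {
  "plan": [
    [0.03,0,-0.042,0.041,0],
    [0.03,0,-0.042,0.041,0],
    [0.03,0,-0.042,0.041,0],
    [0.03,0,-0.042,0.041,0],
    [0.03,0,-0.042,0.041,0],
    [0.03,0,-0.042,0.041,0],
    [0.03,0,-0.042,0.041,0],
    [0.03,0,-0.042,0.041,0],
    [0.03,0,-0.042,0.041,0],
    [0.03,0,-0.042,0.041,0],
    [0.03,0,-0.042,0.041,0],
    [0.03,0,-0.042,0.041,0]
  ]
}}

```text
clock: 1.6
tool_pos: [0.5025, -0.0693, 0.2385]
eef_rot: [0.132, 0.695, -0.132, 0.695]
contact_force: [1.2, 0.9, 0.5]
opening: 0.342
```

Request:
{"op": "arm_command", "data": {
  "plan": [
    [0.03,0,0,0,0.177],
    [0.03,0,0,0,0.177],
    [0.03,0,0,0,0.177],
    [0.03,0,0,0,0.177],
    [0.03,0,0,0,0.177],
    [0.03,0,0,0,0.177],
    [0.03,0,0,0,0.174],
    [0.03,0,0,0,0]
  ]
}}

```text
clock: 2.6
tool_pos: [0.5019, -0.0673, 0.2385]
eef_rot: [-0.509, -0.491, 0.51, -0.49]
contact_force: [0.3, 0.5, -1.2]
opening: 0.343
```

```bash
python3 -c "
from m import *
st(-190,0,150);print(r.get_state()['q'])"
```

```text
t 2.6 pos [ 0.5019 -0.0673  0.2385] fix -130.1 38.1 F [ 0.3  0.5 -1.2] op 0.343
[[-0.001  0.999 -0.038]
 [-0.    -0.038 -0.999]
 [-1.    -0.001  0.   ]]
jaw angle rel ey deg -179.9
delta world [ 0.0357 -0.0613 -0.0885] tool [0.0884 0.0381 0.0599]
[-0.01585492  0.53660516  0.09056751  1.9269286  -0.07282771  0.68184293
  0.08072997]
```

Request:
{"op": "arm_command", "data": {
  "plan": [
    [0.03,0,0.019,0.03,0],
    [0.03,0,0.019,0.03,0],
    [0.03,0.05,0,0,0],
    [0.03,0.05,0,0,0],
    [0.03,0.05,0,0,0],
    [0.03,0.03,0,0,0],
    [0.03,0.02,0,0,0],
    [0.03,0,0,0,0]
  ]
}}

```text
clock: 3.6
tool_pos: [0.5366, -0.1285, 0.0373]
eef_rot: [-0.509, -0.492, 0.51, -0.489]
contact_force: [-0.8, 0.5, 0.2]
opening: 0.339
```

```bash
python3 -c "
from m import *
st(-175,0,38);snap('top','top1');snap('side','side1')
a=cv2.imread('pics/top1.png')[180:290,150:350];b=cv2.imread('pics/side1.png')[160:320,170:370]
cv2.imwrite('pics/c1.png',np.vstack([cv2.resize(a,(540,297)),cv2.resize(b,(540,300))[:, :]]))"
```

```text
t 3.6 pos [ 0.5366 -0.1285  0.0373] fix -189.9 1.1 F [-0.8  0.5  0.2] op 0.339
[[-0.003  0.999 -0.037]
 [ 0.001 -0.037 -0.999]
 [-1.    -0.003 -0.001]]
jaw angle rel ey deg -179.9
delta world [0.0017 0.0149 0.0007] tool [-0.0007  0.0011 -0.0149]
```

View pics/c1.png

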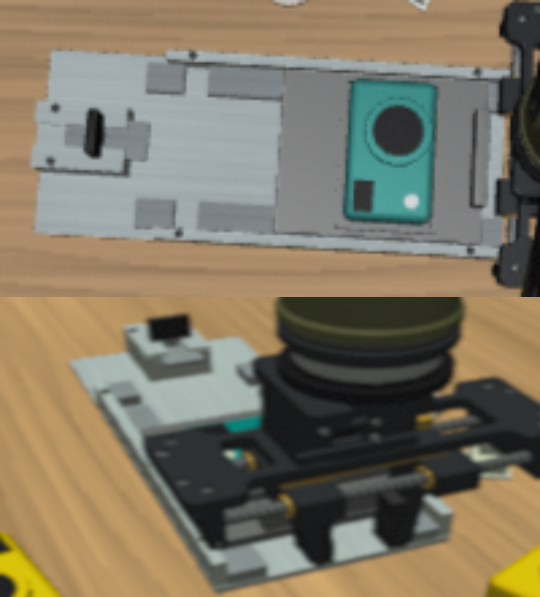

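The fingers are behind the lip, centred and clear of it. Now I'll push.

Request:
{"op": "arm_command", "data": {
  "plan": [
    [0.03,0,0.001,-0.008,0],
    [0.03,0,0,-0.008,0],
    [0.03,0,0,-0.006,0],
    [0.03,0,0,-0.006,0],
    [0.03,0,0,-0.006,0],
    [0.03,0,0,-0.006,0],
    [0.03,0,0,-0.006,0],
    [0.03,0,0,-0.006,0],
    [0.03,0,0,-0.006,0],
    [0.03,0,0,-0.006,0],
    [0.03,0,0,-0.006,0],
    [0.03,0,0,0,0]
  ]
}}

```text
clock: 5.2
tool_pos: [0.5418, -0.0598, 0.0391]
eef_rot: [-0.51, -0.489, 0.51, -0.49]
contact_force: [0.8, -3.2, 2.5]
opening: 0.335
```

```bash
python3 -c "
from m import *
st(-95,0,38);snap('top','top2')
a=cv2.imread('pics/top2.png')[180:290,150:350]
cv2.imwrite('pics/c2.png',cv2.resize(a,None,fx=4,fy=4,interpolation=2))"
```

```text
t 5.2 pos [ 0.5418 -0.0598  0.0391] fix -121.0 -1.4 F [ 0.8 -3.2  2.5] op 0.335
[[ 0.001  0.999 -0.041]
 [-0.001 -0.041 -0.999]
 [-1.     0.001  0.001]]
jaw angle rel ey deg 179.9
delta world [-0.0004  0.0261 -0.0011] tool [ 0.001  -0.0014 -0.026 ]
```

View pics/c2.png

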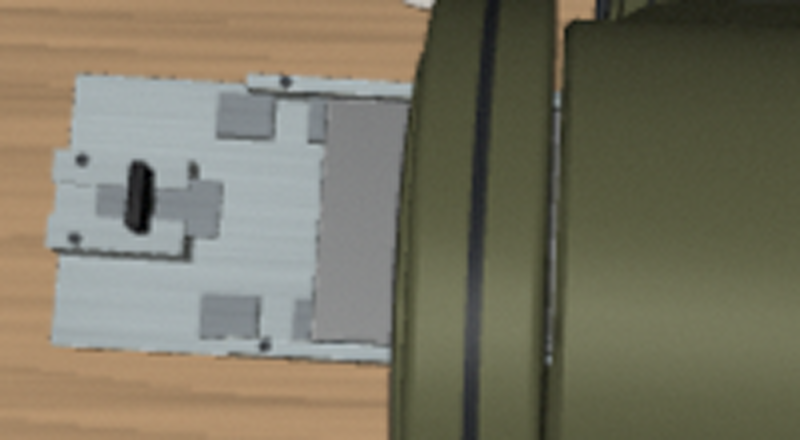

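The board has moved about 46 mm, square to the rails (front edge now at crop x≈320). About 37 mm remain, so I'll slow down near the end.

Request:
{"op": "arm_command", "data": {
  "plan": [
    [0.03,0.001,-0.001,-0.005,0],
    [0.03,0,0,-0.005,0],
    [0.03,0,0,-0.005,0],
    [0.03,0,0,-0.005,0],
    [0.03,0,0,-0.003,0],
    [0.03,0,0,-0.003,0],
    [0.03,0,0,-0.002,0],
    [0.03,0,0,-0.002,0],
    [0.03,0,0,0,0]
  ]
}}

```text
clock: 6.38
tool_pos: [0.5421, -0.0306, 0.038]
eef_rot: [-0.51, -0.489, 0.51, -0.49]
contact_force: [0.2, -4.8, 4.1]
opening: 0.342
```

```bash
python3 -c "
from m import *
st(-84,0,38);snap('top','top3');snap('side','side3')
a=cv2.imread('pics/top3.png')[180:290,150:350];b=cv2.imread('pics/side3.png')[160:320,170:370]
cv2.imwrite('pics/c3.png',np.vstack([cv2.resize(a,(540,297)),cv2.resize(b,(540,300))[:, :]]))
d=np.load('pics/top3.npy')
for u,v in((338,130),(332,200),(325,320)): print(w('top',d,150+u/4,180+v/4).round(4))"
```

```text
t 6.38 pos [ 0.5421 -0.0306  0.038 ] fix -91.9 -0.5 F [ 0.2 -4.8  4.1] op 0.342
[[ 0.001  0.999 -0.042]
 [-0.002 -0.042 -0.999]
 [-1.     0.001  0.002]]
jaw angle rel ey deg 179.9
delta world [-0.0002  0.0079 -0.    ] tool [-0.     -0.0006 -0.0079]
[0.4643 0.0388 0.7351]
[0.4549 0.0391 0.738 ]
[0.4397 0.0394 0.74  ]
```

View pics/c3.png

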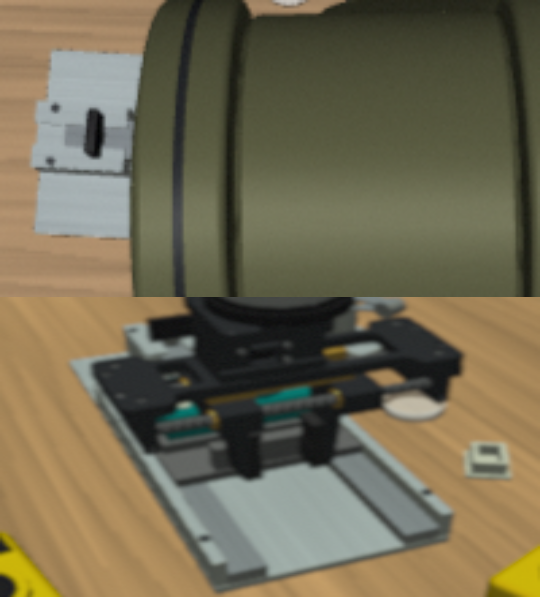

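Request:
{"op": "arm_command", "data": {
  "plan": [
    [0.03,0,0,-0.002,0],
    [0.03,0,0,-0.002,0],
    [0.03,0,0,0,0]
  ]
}}

```text
clock: 6.85
tool_pos: [0.5423, -0.0265, 0.0379]
eef_rot: [-0.51, -0.489, 0.51, -0.49]
contact_force: [-0.1, -5.0, 3.2]
opening: 0.342
```

Request:
{"op": "arm_command", "data": {
  "plan": [
    [0.03,0,0,-0.0015,0],
    [0.03,0,0,0,0]
  ]
}}

```text
clock: 7.1
tool_pos: [0.542, -0.0239, 0.0377]
eef_rot: [-0.51, -0.49, 0.51, -0.49]
contact_force: [0.2, -4.1, 2.5]
opening: 0.34
```

Request:
{"op": "arm_command", "data": {
  "plan": [
    [0.03,0,0,-0.0015,0],
    [0.03,0,0,0,0]
  ]
}}

```text
clock: 7.35
tool_pos: [0.542, -0.0222, 0.0377]
eef_rot: [-0.51, -0.49, 0.51, -0.49]
contact_force: [0.5, -4.8, 2.6]
opening: 0.34
```

```bash
python3 -c "
from m import *
st(-84,0,38);snap('side','side4')
b=cv2.imread('pics/side4.png')[170:290,190:350]
b0=cv2.imread('pics/side3.png')[170:290,190:350]
cv2.imwrite('pics/c4.png',np.hstack([cv2.resize(x,None,fx=2.5,fy=2.5,interpolation=2) for x in(b0,b)]))"
```

```text
t 7.35 pos [ 0.542  -0.0222  0.0377] fix -83.4 -0.1 F [ 0.5 -4.8  2.6] op 0.34
[[ 0.     0.999 -0.04 ]
 [-0.    -0.04  -0.999]
 [-1.     0.     0.   ]]
jaw angle rel ey deg 180.0
delta world [-0.0001 -0.0006  0.0003] tool [-0.0003 -0.0001  0.0006]
```

View pics/c4.png

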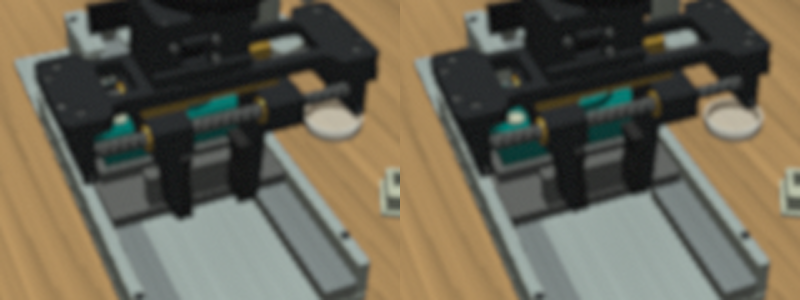

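```bash
cat >> m.py <<'E'
def cloud(n,f):
    d=np.load(f'pics/{f}.npy');c=r.calibration(n);Rm=R.from_quat(c['orientation']).as_matrix()
    v,u=np.mgrid[:420,:560];P=np.stack([(u-c['cx'])/c['fx']*d,(v-c['cy'])/c['fy']*d,d],-1)@Rm.T+c['eye']
    P[d==0]=np.nan
    q=P[...,:2]-o
    return np.stack([q@ex,q@ey,P[...,2]],-1)*1000
E
python3 -c "
from m import *
for n,f in(('side','side0'),('side','side3'),('side','side4')):
  P=cloud(n,f).reshape(-1,3);x0={'side0':-82,'side3':-8,'side4':0}[f]
  for ys in((-58,-38),(36,58)):
    for a,b in((-73,-60),(-60,-45)):
      m=(P[:,0]>x0+a)&(P[:,0]<x0+b)&(P[:,1]>ys[0])&(P[:,1]<ys[1])&(P[:,2]>22)&(P[:,2]<48)
      print(f,ys,a,m.sum(),np.percentile(P[m,2],[20,50,80]).round(1) if m.sum() else '')
"
```

```text
side0 (-58, -38) -73 70 [35.  35.5 36. ]
side0 (-58, -38) -60 50 [34.9 35.5 36.4]
side0 (36, 58) -73 102 [34.8 35.4 36. ]
side0 (36, 58) -60 104 [34.9 35.5 36.1]
side3 (-58, -38) -73 39 [34.8 35.3 35.9]
side3 (-58, -38) -60 15 [34.6 35.  35.9]
side3 (36, 58) -73 80 [34.7 35.5 36.1]
side3 (36, 58) -60 88 [34.6 35.2 35.8]
side4 (-58, -38) -73 40 [28.7 29.4 30. ]
side4 (-58, -38) -60 19 [29.  29.8 30.2]
side4 (36, 58) -73 79 [28.5 29.3 30. ]
side4 (36, 58) -60 83 [28.7 29.1 29.8]
```

The rear of the board has dropped 6 mm (35.4 → 29.4). I'll back off, rise and check the front.

Request:
{"op": "arm_command", "data": {
  "plan": [
    [0.03,0,0,0.004,0],
    [0.03,0,0,0.02,0],
    [0.03,0,0,0.03,0],
    [0.03,-0.04,0,0.05,0],
    [0.03,-0.05,0,0.05,0],
    [0.03,-0.05,0,0.05,0],
    [0.0,0,0,0,0]
  ]
}}

```text
clock: 8.28
tool_pos: [0.5356, -0.2177, 0.1684]
eef_rot: [0.512, 0.486, -0.511, 0.491]
contact_force: [0.8, -0.1, -0.7]
opening: 0.249
```

```bash
python3 -c "
from m import *
st(165,0,180);snap('top','top5')
a=cv2.imread('pics/top5.png')[180:290,150:350]
cv2.imwrite('pics/c5.png',cv2.resize(a,None,fx=4,fy=4,interpolation=2))
for f in('top0','top5'):
  P=cloud('top',f).reshape(-1,3);x0={'top0':-82,'top5':0}[f]
  for ys in((-56,-5),(5,56)):
    for a,b in((50,70),(-62,-48)):
      m=(P[:,0]>x0+a)&(P[:,0]<x0+b)&(P[:,1]>ys[0])&(P[:,1]<ys[1])&(P[:,2]>18)&(P[:,2]<48)
      print(f,ys,a,m.sum(),np.percentile(P[m,2],[20,50,80]).round(1) if m.sum() else '')
"
```

```text
t 8.28 pos [ 0.5356 -0.2177  0.1684] fix -279.1 -1.5 F [ 0.8 -0.1 -0.7] op 0.249
[[ 0.006  0.999 -0.046]
 [-0.004 -0.046 -0.999]
 [-1.     0.007  0.003]]
jaw angle rel ey deg 179.7
delta world [0.0162 0.4438 0.0116] tool [-0.0132 -0.004  -0.444 ]
top0 (-56, -5) 50 254 [35.2 36.6 37.8]
top0 (-56, -5) -62 178 [35.3 36.4 37.9]
top0 (5, 56) 50 266 [35.2 36.6 38.1]
top0 (5, 56) -62 183 [35.5 36.8 38.3]
top5 (-56, -5) 50 261 [29.2 30.5 31.9]
top5 (-56, -5) -62 179 [29.4 30.6 32.1]
top5 (5, 56) 50 266 [28.9 30.4 32. ]
top5 (5, 56) -62 181 [29.7 30.9 32.3]
```

View pics/c5.png

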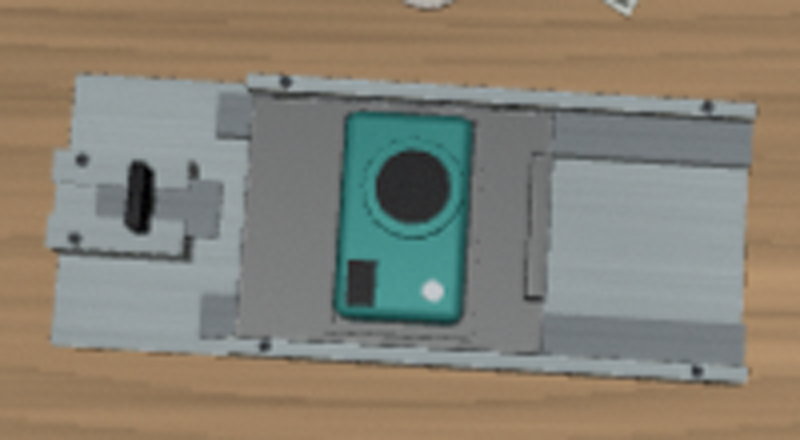

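All four corners are about 6 mm lower and the board is flat, with the camera still in its nest. Next I'll go over to the bolt.

Request:
{"op": "arm_command", "data": {
  "plan": [
    [0.0,-0.03,0,-0.04,0],
    [0.0,0,0,-0.05,0],
    [0.0,0,0,-0.05,0],
    [0.0,0,0,-0.05,0],
    [0.0,0,0,-0.05,0],
    [0.0,0,0,-0.05,0],
    [0.0,0,0,-0.05,0],
    [0.0,0,0,-0.05,0],
    [0.0,0,0,-0.05,0],
    [0,0,0,0,0]
  ]
}}

```text
clock: 9.57
tool_pos: [0.5482, 0.2352, 0.193]
eef_rot: [-0.507, -0.495, 0.507, -0.491]
contact_force: [-0.1, -0.2, -1.5]
opening: 0.006
```

```bash
python3 -c "
from m import *
st(158,0,54)
P=cloud('top','top5').reshape(-1,3)
m=(P[:,2]>60)&(P[:,2]<80)&(P[:,0]>100)&(P[:,0]<140)&(abs(P[:,1])<25);print(m.sum(),P[m].min(0),P[m].max(0))"
```

```text
t 9.57 pos [0.5482 0.2352 0.193 ] fix 173.9 3.9 F [-0.1 -0.2 -1.5] op 0.006
[[-0.005  1.    -0.027]
 [ 0.004 -0.027 -1.   ]
 [-1.    -0.005 -0.004]]
jaw angle rel ey deg -179.3
delta world [ 0.0033 -0.0161 -0.139 ] tool [0.1389 0.0044 0.0166]
87 [117.87796167 -14.6954052   60.16861439] [126.35190374  15.1178913   75.20666228]
```

Request:
{"op": "arm_command", "data": {
  "plan": [
    [0.0,0,0.004,0.017,0],
    [0.0,0.04,0,0,0],
    [0.0,0.04,0,0,0],
    [0.0,0.03,0,0,0],
    [0.0,0.02,0,0,0],
    [0,0.009,0,0,0],
    [0,0,0,0,0]
  ]
}}

```text
clock: 10.45
tool_pos: [0.5551, 0.2076, 0.0559]
eef_rot: [-0.51, -0.489, 0.511, -0.489]
contact_force: [-0.2, 0.2, 1.3]
opening: 0.003
```

```bash
python3 -c "
from m import *
st(103,0,54);snap('side','side6')
b=cv2.imread('pics/side6.png')[130:290,170:370]
cv2.imwrite('pics/c6.png',cv2.resize(b,None,fx=3,fy=3,interpolation=2))"
```

```text
t 10.45 pos [0.5551 0.2076 0.0559] fix 146.7 -4.0 F [-0.2  0.2  1.3] op 0.003
[[-0.001  0.999 -0.042]
 [-0.001 -0.042 -0.999]
 [-1.    -0.001  0.001]]
jaw angle rel ey deg 179.9
delta world [-0.0058 -0.0435 -0.0019] tool [ 0.0019 -0.0039  0.0437]
```

View pics/c6.png

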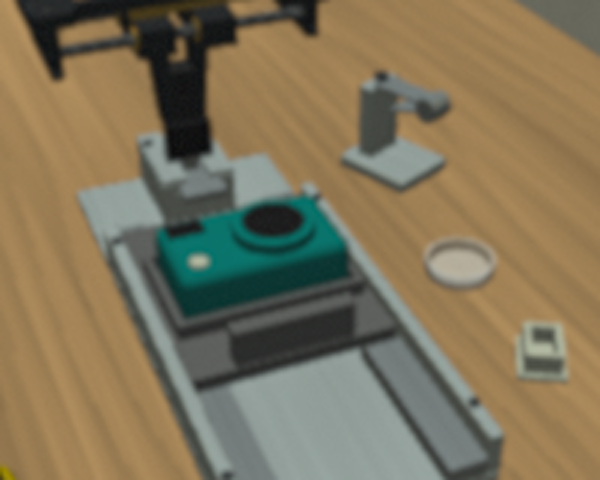

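The fingers are behind the black thumb plate at crop (188,137), above the guide block. I'll push it in.

Request:
{"op": "arm_command", "data": {
  "plan": [
    [0.0,0,-0.004,0.005,0],
    [0.0,0,0,0.005,0],
    [0.0,0,0,0.005,0],
    [0.0,0,0,0.005,0],
    [0.0,0,0,0.005,0],
    [0,0,0,0.005,0],
    [0,0,0,0.005,0],
    [0,0,0,0.004,0],
    [0,0,0,0,0]
  ]
}}

```text
clock: 11.62
tool_pos: [0.5497, 0.1696, 0.0561]
eef_rot: [-0.51, -0.49, 0.51, -0.49]
contact_force: [-0.1, 1.2, 1.3]
opening: 0.005
```

```bash
python3 -c "
from m import *
st(103,0,54)"
```

```text
t 11.62 pos [0.5497 0.1696 0.0561] fix 108.5 -0.2 F [-0.1  1.2  1.3] op 0.005
[[-0.     0.999 -0.041]
 [-0.001 -0.041 -0.999]
 [-1.    -0.     0.001]]
jaw angle rel ey deg 179.9
delta world [-0.0004 -0.0055 -0.0021] tool [ 0.0021 -0.0002  0.0055]
```

Request:
{"op": "arm_command", "data": {
  "plan": [
    [0,0,0,0.003,0],
    [0,0,0,0.002,0],
    [0,0,0,0,0]
  ]
}}

```text
clock: 12.0
tool_pos: [0.5495, 0.1665, 0.0561]
eef_rot: [0.51, 0.49, -0.509, 0.49]
contact_force: [0.4, 3.1, -0.9]
opening: 0.008
```

Request:
{"op": "arm_command", "data": {
  "plan": [
    [0,0,0,0.002,0],
    [0,0,0,0,0]
  ]
}}

```text
clock: 12.25
tool_pos: [0.5495, 0.1664, 0.0561]
eef_rot: [0.51, 0.491, -0.508, 0.49]
contact_force: [0.7, 6.1, -1.7]
opening: 0.008
```

Request:
{"op": "arm_command", "data": {
  "plan": [
    [0,0,0,0.003,0],
    [0,0,0,0,0]
  ]
}}

```text
clock: 12.5
tool_pos: [0.5495, 0.1664, 0.0562]
eef_rot: [0.511, 0.492, -0.507, 0.489]
contact_force: [0.4, 12.2, -2.3]
opening: 0.005
```

Request:
{"op": "arm_command", "data": {
  "plan": [
    [0,0,0,0.002,0],
    [0,0,0,0,0]
  ]
}}

```text
clock: 12.75
tool_pos: [0.5494, 0.1663, 0.0562]
eef_rot: [0.511, 0.493, -0.506, 0.489]
contact_force: [-0.7, 14.2, -2.8]
opening: 0.002
```

Request:
{"op": "arm_command", "data": {
  "plan": [
    [0,0,0,-0.012,0],
    [0,0,0,-0.03,0],
    [0,-0.05,0,-0.02,0],
    [0,-0.05,0,-0.05,0],
    [0,-0.05,0,-0.05,0],
    [0,0,0,-0.05,0],
    [0,0,0,-0.04,0],
    [0,0,0,0,0]
  ]
}}

```text
clock: 13.75
tool_pos: [0.5574, 0.4023, 0.1939]
eef_rot: [0.509, 0.492, -0.509, 0.491]
contact_force: [-0.3, -1.3, 0.9]
opening: 0.004
```

```bash
python3 -c "
from m import *
st();snap('top','top7');snap('side','side7')
a=cv2.imread('pics/top7.png')[180:290,150:350];b=cv2.imread('pics/side7.png')[150:310,190:390]
cv2.imwrite('pics/c7.png',np.vstack([cv2.resize(a,(540,297)),cv2.resize(b,(540,300))]))
P=cloud('top','top7').reshape(-1,3)
m=(P[:,2]>60)&(P[:,2]<80)&(P[:,0]>70)&(P[:,0]<140)&(abs(P[:,1])<25);print(m.sum(),P[m].min(0),P[m].max(0))
for ys in((-56,-20),(20,56)):
    for a,b in((50,70),(-62,-48)):
      m=(P[:,0]>a)&(P[:,0]<b)&(P[:,1]>ys[0])&(P[:,1]<ys[1])&(P[:,2]>18)&(P[:,2]<48)
      print(ys,a,m.sum(),np.median(P[m,2]).round(1))
"
```

```text
t 13.75 pos [0.5574 0.4023 0.1939] fix 341.3 1.4 F [-0.3 -1.3  0.9] op 0.004
[[-0.001  0.999 -0.035]
 [ 0.001 -0.035 -0.999]
 [-1.    -0.001 -0.001]]
jaw angle rel ey deg -179.7
80 [ 85.85659471 -14.75240579  60.62838624] [93.9236167  15.70834108 75.80950347]
(-56, -20) 50 182 30.6
(-56, -20) -62 126 31.0
(20, 56) 50 186 30.6
(20, 56) -62 129 30.5
```

View pics/c7.png

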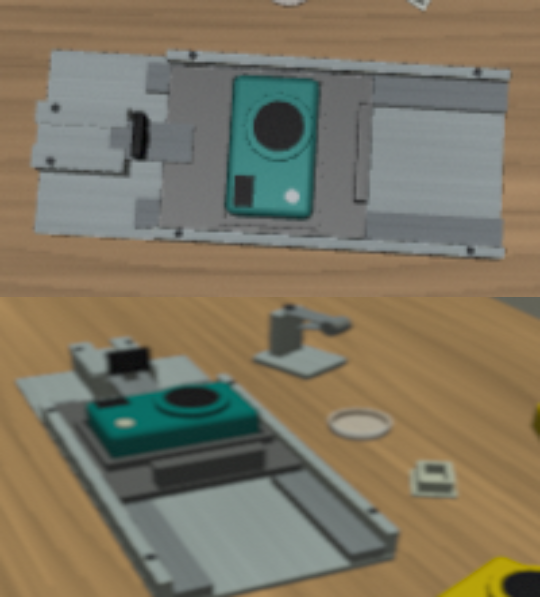

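The thumb plate spans x = 86–94 mm, so its centre is at 90 mm, which is joint 0.040. The bolt overlaps the board's front edge, the board is flat, the camera is in its nest, and the cap, insert and stand are untouched.

```bash
python3 -c "
from plant import r
print(r.finish_job())"
```

```text
the job is handed in; nothing more can be done
None
```

The carrier board is seated and the bolt is fully home. I handed the job in at about 14 s of the 48 s allowed.

- **Board:** I pushed it by the lip's rear face about 82 mm along the rails, slowing at the end. It dropped 6 mm: its top went from about 36.5 mm to 30.5 mm above the bench at all four corners, so it lies flat. The camera is still in its nest.
- **Bolt:** With the fingers shut, I pushed the thumb plate until it stopped moving, while the push force rose to 14 N. In the last picture the plate's centre was at x = 90 mm on the fixture, which is 0.040 m of travel, and the bolt lay over the board's front edge.
- **Clear of everything:** The gripper was about 0.24 m past the thumb plate's stop and at a height of 0.19 m at the end. The lens cap, viewfinder insert and clip stand looked unmoved in the last pictures.

No check failed or disagreed.

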